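Stand the loaded mallet on its heavy head

TASK

One of the two look-alike domed heads of the wooden mallet lying in the cradle is loaded with lead. Feel which head is the heavy one by balancing the mallet in the grip, then stand it upright on that head in the middle of the steel plate and let go, so that it stays standing by itself. Do not lay it down or let it topple on the bench or the plate, and leave the hammer, the brass block and the copper bowl where they are.

Things in the scene. Friction and masses are not known exactly. Their poses are not given: they have to be found in the camera images.
- mallet_mid (a point): Middle of the loose turned-wood mallet: a dumb-bell bar 220 mm long, 0.36 kg, its own x axis along the bar (level at the start; the sign of x says nothing of which head is heavy). Round waist 26 mm in diameter over the middle 144 mm; at each end a head 56 mm in diameter and 38 mm thick, its end face a shallow dome (90 mm radius, 4.5 mm high), no flat to stand on.
- mallet: The same mallet; origin and axes as mallet_mid. One head, drawn anew each time, holds lead: centre of mass about 50 mm from the middle towards it, a moment of 0.18 N m if held at the middle (a light grip sags, 45 N holds). On the heavy head it rights itself like a tumbler from leans up to 0.25 rad; on the light head it topples.
- cradle_rest (a point): Where the mallet's middle lies at the start, on the fixed wooden cradle, 52 mm above the bench; x along the lying mallet. Base board 150 x 60 x 12 mm; two V saddles, 10 mm thick and up to 63 mm wide across the mallet, 60 mm to either side of this point, tops 55 mm above the bench; between them the waist is free all round.
- plate: Fixed square steel plate, 140 x 140 mm, on a 150 mm wooden board; origin at the centre of its underside on the bench, z up. Its top is 30 mm above the bench.
- plate_top (a point): Centre of the plate's top face, 30 mm above the bench; axes as the plate, x and y along its sides.
- hammer: Bystander: a hammer lying on the bench, about 260 mm long; origin under its middle, x along the handle.
- dome_block: Bystander: a brass doming block, a 55 mm cube; origin at the centre of its underside.
- pickle_bowl: Bystander: a small copper bowl, 90 mm wide and 40 mm high; origin at the centre of its underside.
Mind the look-alikes: they are no part of the job. Leave any green or turquoise look-alike of the mallet alone.

How it is judged:
At the end, for the whole second after the job is handed in: The mallet stands free on one head on the steel plate, within 0.2 rad of upright, its middle within 45 mm of the plate's centre along each side, and hardly rocking (under 0.08 m/s and 0.6 rad/s). Only the heavy head lets it stand (angle between the x axis of mallet_mid and the z axis of plate, either way round below 0.2 rad and x of mallet_mid in the frame of plate_top between -0.045 and 0.045 m and y of mallet_mid in the frame of plate_top between -0.045 and 0.045 m and contact force between mallet and plate above 1 N and linear speed of mallet below 0.08 m/s and angular speed of mallet below 0.6 rad/s); the robot touches nothing.
It fails at once if the mallet lies or topples (within about 0.37 rad of level) on the bench or the plate (angle between the x axis of mallet_mid and the z axis of plate, either way round above 1.2 rad and (height (world z) of mallet_mid below 0.036 m or contact force between mallet and plate above 1 N)).
It fails at once if the hammer is moved more than 30 mm (distance of hammer from where it was at the start of the episode above 0.03 m).
It fails at once if the brass block is moved more than 30 mm (distance of dome_block from where it was at the start of the episode above 0.03 m).
It fails at once if the copper bowl is moved more than 30 mm (distance of pickle_bowl from where it was at the start of the episode above 0.03 m).
It also fails if it takes over 53 s, if anything falls off the work surface, if the arm or the gripper's body presses on something with over 40 N, if the wrist force passes 120 N, or if a joint passes its speed limit or range.

ROBOT

A 6-joint arm with a two-finger parallel gripper is mounted at the origin on the work surface. World frame = base frame: x ahead of the robot, y to its left, z up, the work surface at z = 0. Lengths are in m, angles in rad, forces in N, time in s.
With the tool pointing down it reaches from about 0.375 to 0.9 m from the base axis. Payload 3.1 kg.
Tool frame: the origin (TCP) lies midway between the tips of the shut fingers; the grasp point (between the pads) lies 19 mm behind it (pinch_z is the distance from the TCP to the grasp point, in m); z points along the fingers, y is the line along which they close (so a half turn about z gives the same grasp; the last joint's range is limited). The gripper opens to 85 mm and grips with 20 to 120 N. Pads are 22 mm wide; open, the fingers measure 114 mm over their backs; the gripper's body (76 mm by 85 mm) begins 54 mm behind the grasp point. The pads swing forward as they close: fully open they stand 13 mm farther back than shut.
Start: joints at [0.963, 0.527, 1.433, -0, 1.181, -0.178], TCP at [0.26, 0.568, 0.231] pointing down, gripper open.
Joint ranges: [-3.08, 3.08], [-0.75, 2.2], [0.22, 2.44], [-1.43, 4.57], [0, 2.65], [-2.85, 2.85]. Speed limits (rad/s): [2.79, 2.79, 3.14, 3.14, 3.14, 3.14].

INTERFACE

Orientations are given as a unit quaternion [x, y, z, w].
In Python, from station import sense, snapshot, camera_params, sign_off, pinch_z gives the robot as it stands. The module is installed in compiled form; this text tells all that it offers.
- The arm moves only by the shell command python3 -m handwheel 'ROWS' [FORCE]. ROWS is JSON, a list that holds one entry, the list of rows, each a list of 7 numbers: the turn, a rotation vector about the tool's x, y, z in degrees, then the shift along the tool's x, y, z in m, then the opening, from 0 (shut) to 1 (fully open). A call has 1 to 20 rows; each row shifts and turns the commanded pose from where the row before left it, along the tool's axes as they then stand; what a row does not reach is not made up. A row lasts 1/8 s, in which the tool goes at most 62.5 mm and 10.7 degrees, less where a joint would pass 70% of its speed; a pose out of reach is approached as far as the arm can. A call with a gripper value outside its range is refused whole. The fingers move at their own pace and stop on an object; FORCE is the grip in N (left out, the last holds). Time passes only in rows, so rows that do not move let the fingers close. It gives the time, the measured TCP pose, the force, the opening and the grip force at its end, in the units of the state.
- sense(): the state, without advancing time (a new reading comes with each control period).
- snapshot(name): name is "side" or "top"; returns the picture (384x512x3 uint8, red, green, blue); there is no depth.
- camera_params(name): a dict with "fx", "fy", "cx", "cy" (pixels), "world_to_cam" (4x4, takes a point from world to camera coordinates). Camera axes: x right, y down, z forward; pixel columns grow to the right and rows downward; lengths in m; the calibration is good to about 2 mm. A picture is of the moment at which its call begins. camera_params takes no time and is no camera call.
- sign_off(): hands the job in; it is judged then, once.
The state is a dict: "t": time; "q": joint angles; "qd": joint speeds; "tau": joint torques, N m; "tcp_pos": TCP position; "tool_rot": TCP orientation; "force": force on the tool from outside, world axes, zero at the start; "ft_torque": the same for the moment, N m; "finger_gap": opening from 0.0 (shut) to 1.0 (fully open); "gripper_force": force on a finger pad.
Only numpy, scipy, OpenCV 4.12 (cv2) and the standard library are available. Lean on these libraries where they do the work, as an engineer would, in place of code of your own. Each camera call takes 0.05 s, during which the arm holds its last target. There are 200 camera calls.

## Working session

There is one attempt and no reset: what is moved stays moved. The work goes in short steps, Python scripts to look and compute and a shell command to move; the robot and the scene stay as the last step left them, time stands still between calls to the robot, and variables do not carry over. Pictures are saved under pics/ and viewed, at most 10 in all, crops included, and the job is handed in when it is done.

```bash
mkdir -p pics
python3 - <<'E'
from station import *
import cv2,json
for n in("side","top"):
    cv2.imwrite(f"pics/{n}0.png",snapshot(n)[:,:,::-1]); p=camera_params(n); print(n,p)
s=sense();print({k:s[k] for k in('t','tcp_pos','tool_rot','force','ft_torque','finger_gap')},pinch_z)
E
```

```text
side {'fx': 433.43958686210806, 'fy': 433.43958686210806, 'cx': 251.9181163396787, 'cy': 193.08946325226427, 'world_to_cam': array([[-0.99965854, -0.01675503, -0.02005189,  0.51606665],
       [ 0.00555387,  0.61360198, -0.78959595,  0.11873132],
       [ 0.02553359, -0.7894377 , -0.6132994 ,  1.09925431],
       [ 0.        ,  0.        ,  0.        ,  1.        ]])}
top {'fx': 488.057554744289, 'fy': 488.057554744289, 'cx': 245.42234579539956, 'cy': 192.6139215591315, 'world_to_cam': array([[-0.02654021, -0.99955792,  0.01340069, -0.07928414],
       [-0.99691343,  0.0254744 , -0.07426086,  0.54625277],
       [ 0.07388666, -0.01533023, -0.99714881,  1.34568264],
       [ 0.        ,  0.        ,  0.        ,  1.        ]])}
{'t': 0.1, 'tcp_pos': array([0.26003731, 0.56762285, 0.2304068 ]), 'tool_rot': array([ 2.13273910e-01,  9.76991932e-01, -9.22228541e-04, -3.92087248e-04]), 'force': array([-0.42189686,  0.50425025, -0.49316297]), 'ft_torque': array([-0.00854216,  0.02855868, -0.00804242]), 'finger_gap': 1.0026503812469603} 0.0187
```

View pics/top0.png

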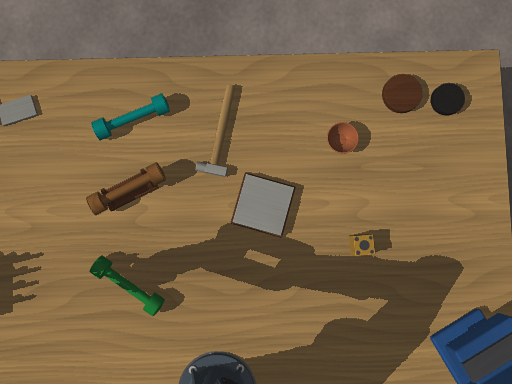

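View pics/side0.png

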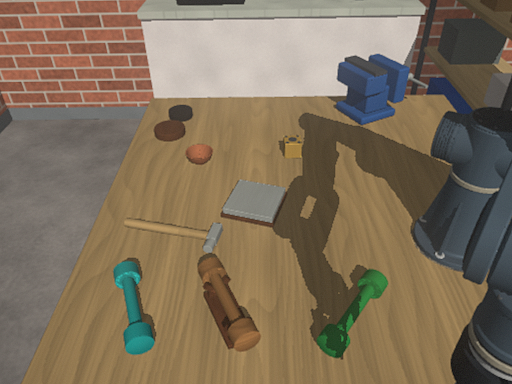

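The top view shows the brown mallet in its cradle, with heads near (96,203) and (154,174). The plate is centred near (264,204), the hammer head is at (212,168), the bowl at (343,137) and the block at (364,245). The side view shows the mallet heads near (210,265) and (242,333).

```bash
cat > h.py <<'E'
import numpy as np,cv2
from station import *
from scipy.spatial.transform import Rotation as R
def ray(n,u,v):
    p=camera_params(n);M=np.array(p["world_to_cam"]);d=M[:3,:3].T@np.array([(u-p["cx"])/p["fx"],(v-p["cy"])/p["fy"],1]);return -M[:3,:3].T@M[:3,3],d
def onz(n,u,v,z):
    o,d=ray(n,u,v);return o+d*(z-o[2])/d[2]
E
python3 - <<'E'
from h import *
im=cv2.imread("pics/top0.png");hsv=cv2.cvtColor(im,cv2.COLOR_BGR2HSV)
m=((hsv[...,1]<40)&(hsv[...,2]>110)).astype(np.uint8);m[:150]=0;m[260:]=0;m[:,:225]=0;m[:,310:]=0
c=max(cv2.findContours(m,0,2)[0],key=cv2.contourArea);r=cv2.minAreaRect(c);print(r)
print("plate",onz("top",*r[0],.03)); b=cv2.boxPoints(r);print(np.array([onz("top",*x,.03)[:2] for x in b]))
a=onz("top",96.5,203,.055);b=onz("top",154,174.5,.055);print("heads",a,b,(a+b)/2,np.linalg.norm(a-b),np.degrees(np.arctan2(*(b-a)[1::-1])))
for n,x0,y0 in(("top",75,150),("side",180,245)):
    cv2.imwrite(f"pics/{n}c.png",cv2.resize(cv2.imread(f"pics/{n}0.png")[y0:y0+110 if n=="side" else y0+75,x0:x0+100],None,fx=5,fy=5))
E
python3 -c "
import cv2,numpy as np
a=cv2.imread('pics/topc.png');b=cv2.imread('pics/sidec.png');b=cv2.resize(b,(300,330));a=cv2.resize(a,(500,375));o=np.zeros((375,800,3),np.uint8);o[:,:500]=a;o[:330,500:]=b;cv2.imwrite('pics/both.png',o)"
```

```text
((262.8501892089844, 204.30389404296875), (49.973350524902344, 49.726566314697266), 15.751173973083496)
plate [ 0.50954021 -0.1408734   0.03      ]
[[ 0.46425901 -0.05422069]
 [ 0.59650122 -0.09511472]
 [ 0.55513584 -0.22812785]
 [ 0.42330741 -0.18624891]]
heads [0.52353923 0.31191759 0.055     ] [0.59742683 0.15528686 0.055     ] [0.56048303 0.23360223 0.055     ] 0.1731836117394095 -64.74528643485729
```

View pics/both.png

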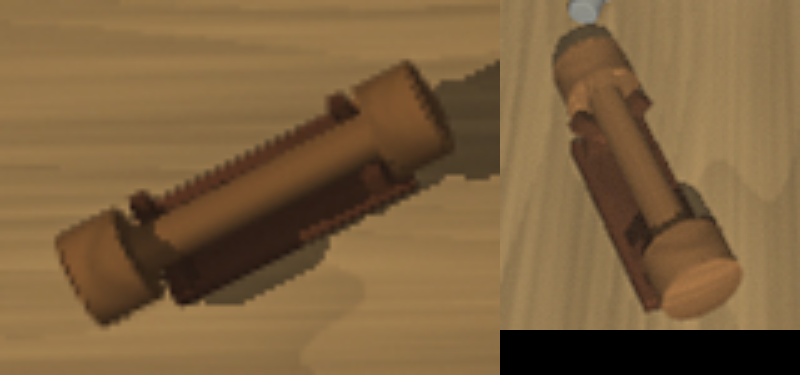

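The crop puts the mallet heads at about (96.6,203.4) and (155.6,173.6). The middle is near (0.560, 0.2315) and the bar points at −64.7°. I'll move above it now.

```bash
python3 -m handwheel '[[[0,0,0,-0.0344,-0.015,0.004,1],[0,0,0,-0.0344,-0.015,0.004,1],[0,0,0,-0.0344,-0.015,0.004,1],[0,0,0,-0.0344,-0.015,0.004,1],[0,0,0,-0.0344,-0.015,0.004,1],[0,0,0,-0.0344,-0.015,0.004,1],[0,0,0,-0.0344,-0.015,0.004,1],[0,0,0,-0.0344,-0.015,0.004,1],[0,0,0,-0.0344,-0.015,0.004,1],[0,0,0,-0.0344,-0.015,0.004,1],[0,0,0,-0.0344,-0.015,0.004,1],[0,0,0,-0.0344,-0.015,0.004,1],[0,0,8,0,0,0,1],[0,0,8,0,0,0,1],[0,0,8,0,0,0,1],[0,0,8,0,0,0,1],[0,0,8,0,0,0,1],[0,0,0,0,0,0,1],[0,0,0,0,0,0,1]]]'
python3 - <<'E'
from h import *
s=sense();T=R.from_quat(s['tool_rot']).as_matrix();print(s['t'],s['tcp_pos'],s['q'],T)
print("yaw x",np.degrees(np.arctan2(T[1,0],T[0,0])),"tool delta",T.T@(np.array([.560,.2315,.031])-s['tcp_pos']))
cv2.imwrite("pics/top1.png",snapshot("top")[130:230,60:190,::-1].repeat(5,0).repeat(5,1))
E
```

```text
t: 2.48
tcp_pos: [0.5604, 0.2325, 0.183]
tool_rot: [0.534, 0.846, -0.0, -0.0]
force: [-0.2, 0.7, -0.2]
finger_gap: 0.999
gripper_force: 0.0
2.475 [0.56043883 0.2324794  0.18303307] [ 2.09234777e-01  5.60117793e-01  1.52704903e+00 -1.90328502e-06
  1.05505428e+00 -2.35605984e-01] [[-4.30314948e-01  9.02678607e-01 -6.14407171e-04]
 [ 9.02678805e-01  4.30314952e-01 -1.32157444e-04]
 [ 1.45092895e-04 -6.11481654e-04 -9.99999803e-01]]
yaw x 115.4875494742566 tool delta [-0.00071731 -0.00072461  0.15203344]
```

View pics/top1.png

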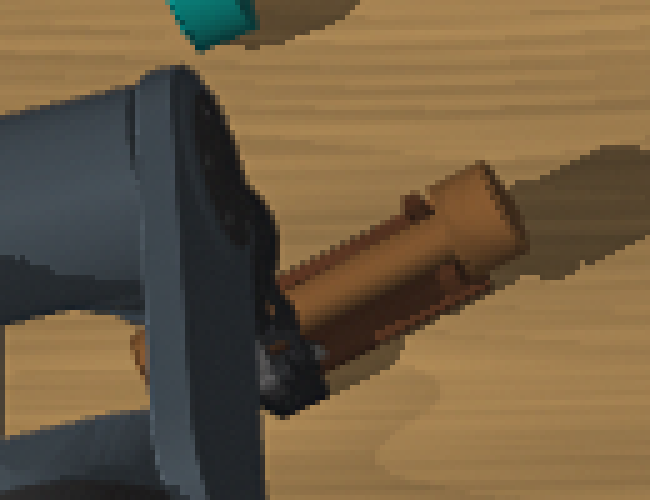

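The arm hides half the mallet, but the gripper is aligned across the waist. I'll descend and close.

```bash
python3 -m handwheel '[[[0,0,0,0,0,0.025,1],[0,0,0,0,0,0.025,1],[0,0,0,0,0,0.025,1],[0,0,0,0,0,0.025,1],[0,0,0,0,0,0.02,1],[0,0,0,0,0,0.016,1],[0,0,0,0,0,0.014,1],[0,0,0,0,0,0,1],[0,0,0,0,0,0,0],[0,0,0,0,0,0,0],[0,0,0,0,0,0,0],[0,0,0,0,0,0,0],[0,0,0,0,0,0,0],[0,0,0,0,0,0,0]]]' 70; python3 -c "
from h import *
s=sense();print(s['t'],s['force'],s['ft_torque'],s['gripper_force'],s['finger_gap'],s['tcp_pos'])"
```

```text
t: 4.28
tcp_pos: [0.5638, 0.2337, 0.0347]
tool_rot: [0.535, 0.845, 0.003, 0.002]
force: [3.9, 4.0, 2.0]
finger_gap: 0.281
gripper_force: 68.5
4.275 [3.92550217 4.03153217 1.97162499] [ 0.6019805  -0.63336153  0.09624815] 68.5073983669281 0.2807355006722531 [0.56379355 0.23370867 0.03468409]
```

```bash
python3 -m handwheel '[[[0,0,0,0,0,-0.01,0],[0,0,0,0,0,-0.02,0],[0,0,0,0,0,-0.03,0],[0,0,0,0,0,-0.03,0],[0,0,0,0,0,-0.03,0],[0,0,0,0,0,-0.03,0],[0,0,0,0,0,-0.02,0],[0,0,0,0,0,0,0],[0,0,0,0,0,0,0],[0,0,0,0,0,0,0],[0,0,0,0,0,0,0]]]' 70
python3 - <<'E'
from h import *
s=sense();T=R.from_quat(s['tool_rot']).as_matrix();print(s['t'],s['force'],s['ft_torque'],"tool-frame torque",T.T@s['ft_torque'],"force",T.T@s['force'],s['q'])
im=np.hstack([snapshot("side")[190:384,140:320],snapshot("top")[100:294,50:230]])[:,:,::-1];cv2.imwrite("pics/lift.png",cv2.resize(im,None,fx=2.2,fy=2.2))
E
```

```text
t: 5.65
tcp_pos: [0.56, 0.2323, 0.2022]
tool_rot: [0.535, 0.845, -0.001, -0.001]
force: [0.2, -0.0, -4.6]
finger_gap: 0.281
gripper_force: 68.9
5.65 [ 0.19177274 -0.01156415 -4.58407801] [-0.17826678 -0.10169697 -0.05129269] tool-frame torque [-0.01551933 -0.20453074  0.05175505] force [-0.09467107  0.17883202  4.58363809] [ 2.09158220e-01  5.36657620e-01  1.50925596e+00 -1.09222979e-04
  1.09801378e+00 -2.33642466e-01]
```

View pics/lift.png

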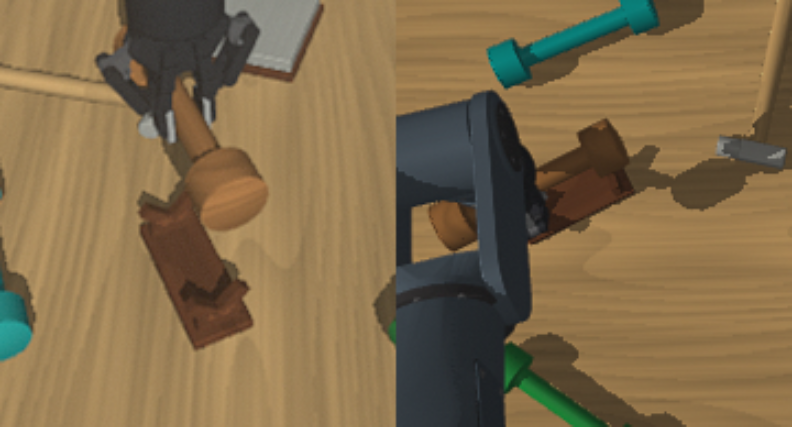

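The measured moment of −0.20 N m about tool y, with the load along +z, puts the heavy head on +tool x, the left head in the top view. The side view shows the mallet held level and clear of the cradle. Next I'll carry it above the plate at height and turn part-way.

```bash
python3 -m handwheel '[[[0,0,0,-0.01,-0.006,-0.01,0],[0,0,0,-0.02,-0.012,-0.01,0],[0,0,0,-0.026,-0.017,-0.01,0],[0,0,0,-0.026,-0.017,-0.01,0],[0,0,0,-0.026,-0.017,-0.01,0],[0,0,0,-0.026,-0.017,-0.01,0],[0,0,0,-0.026,-0.017,-0.01,0],[0,0,0,-0.026,-0.017,-0.01,0],[0,0,0,-0.026,-0.017,-0.01,0],[0,0,0,-0.026,-0.017,-0.01,0],[0,0,0,-0.026,-0.017,-0.01,0],[0,0,0,-0.026,-0.017,-0.01,0],[0,0,0,-0.026,-0.017,0,0],[0,0,-6,-0.018,-0.012,0,0],[0,0,-8,0,0,0,0],[0,0,-8,0,0,0,0],[0,0,-6,0,0,0,0],[0,0,0,0,0,0,0],[0,0,0,0,0,0,0]]]' 90
python3 - <<'E'
from h import *
s=sense();T=R.from_quat(s['tool_rot']).as_matrix();print(s['q'],T.round(3),"tool-frame torque",T.T@s['ft_torque'])
E
```

```text
t: 8.12
tcp_pos: [0.5075, -0.1625, 0.3238]
tool_rot: [0.315, 0.949, -0.0, 0.0]
force: [0.0, 0.0, -4.0]
finger_gap: 0.276
gripper_force: 88.6
[-5.19660903e-01  3.01202982e-01  1.54196727e+00  8.18548112e-06
  1.29769557e+00 -1.44936369e+00] [[-0.801  0.598  0.001]
 [ 0.598  0.801 -0.   ]
 [-0.001  0.    -1.   ]] tool-frame torque [-0.01131173 -0.19129515 -0.05960124]
```

```bash
python3 -m handwheel '[[[0,-4,0,0,0,0,0],[0,-8,0,0,0,0,0],[0,-9,0,0,0,0,0],[0,-9,0,0,0,0,0],[0,-9,0,0,0,0,0],[0,-9,0,0,0,0,0],[0,-9,0,0,0,0,0],[0,-9,0,0,0,0,0],[0,-9,0,0,0,0,0],[0,-9,0,0,0,0,0],[0,-6,0,0,0,0,0],[0,0,0,0,0,0,0],[0,0,0,0,0,0,0],[0,0,0,0,0,0,0]]]' 90
python3 - <<'E'
from h import *
s=sense();T=R.from_quat(s['tool_rot']).as_matrix();print(s['q'],T.round(3),"tool-frame torque",T.T@s['ft_torque'])
im=np.hstack([snapshot("side")[100:340,150:350],snapshot("top")[100:340,150:350]])[:,:,::-1];cv2.imwrite("pics/tilt.png",cv2.resize(im,None,fx=2,fy=2))
E
```

```text
t: 9.88
tcp_pos: [0.5023, -0.1791, 0.4526]
tool_rot: [0.279, 0.806, -0.195, 0.484]
force: [0.4, 0.9, -3.8]
finger_gap: 0.278
gripper_force: 89.1
[-0.3931045  -0.03411107  2.0579886  -1.42988367  0.29002014 -0.04665649] [[-0.377  0.638  0.671]
 [ 0.26   0.768 -0.585]
 [-0.889 -0.046 -0.456]] tool-frame torque [-0.0954773   0.83341719  0.01515959]
```

View pics/tilt.png

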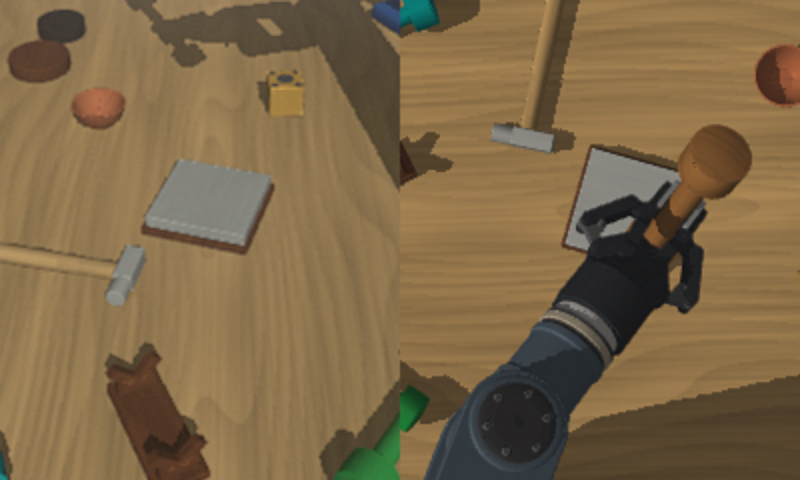

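The top view shows the tool only half tilted, with the mallet over the plate. Joint 4 is at its −1.43 limit near the wrist singularity. I'll fit the arm geometry to find a reachable upright pose.

```bash
python3 -m handwheel '[[[0,0,0,0,0,0,0],[0,0,0,0,0,0,0]]]'
cat > k.py <<'E'
from h import *
from scipy.optimize import least_squares
D=[([0.963,0.527,1.433,0,1.181,-0.178],[.26,.568,.2307]),
([.209235,.560118,1.527049,0,1.055054,-.235606],[.56044,.23248,.18303]),
([.209158,.536658,1.509256,0,1.098014,-.23364],[.5600,.2323,.2022]),
([-.519661,.301203,1.541967,0,1.297696,-1.449364],[.5075,-.1625,.3238])]
s=sense();D.append((list(s['q']),list(s['tcp_pos'])))
def rz(a):return R.from_rotvec([0,0,a])
def ry(a):return R.from_rotvec([0,a,0])
def fk(q,p):
    a,d,h,L2,L3,Lt,e=p
    A=rz(q[0]);B=A*ry(q[1]);C=B*ry(q[2]);E=C*rz(q[3])*ry(q[4]);
    return A.apply([a,d,h])+B.apply([0,0,L2])+C.apply([e,0,L3])+E.apply([0,0,Lt]),(E*rz(q[5]+np.pi/2))
P=least_squares(lambda p:np.concatenate([fk(q,p)[0]-x for q,x in D]+[(p-[0,.1,.3,.35,.35,.2,0])*1e-3]),[0,.1,.3,.35,.35,.2,0]).x
E
python3 - <<'E'
from k import *
print(s['q'],s['tcp_pos'],s['ft_torque'],s['qd']);print(P.round(4))
for q,x in D: print((fk(q,P)[0]-x).round(4))
print(fk(s['q'],P)[1].as_matrix().round(3))
E
```

```text
t: 10.22
tcp_pos: [0.5027, -0.1791, 0.4541]
tool_rot: [0.278, 0.806, -0.196, 0.485]
force: [-0.0, 0.1, -3.9]
finger_gap: 0.271
gripper_force: 89.1
[-0.39282871 -0.03528627  2.05659439 -1.43017415  0.28994723 -0.04687947] [ 0.50270633 -0.17906681  0.45406043] [0.61352111 0.62050334 0.06610925] [-0.00076321 -0.00410438 -0.00073114 -0.00557886 -0.00109261 -0.00172637]
[4.000e-04 1.110e-01 2.741e-01 5.883e-01 3.912e-01 2.969e-01 1.144e-01]
[0.0001 0.0002 0.0006]
[-0.0001 -0.     -0.0001]
[-0.      0.     -0.0002]
[-0.0001  0.0001 -0.0003]
[-0.     -0.0001 -0.    ]
[[-0.375  0.638  0.672]
 [ 0.259  0.769 -0.585]
 [-0.89  -0.045 -0.453]]
```

```bash
cat >> k.py <<'E'
lo=np.array([-3.08,-.75,.22,-1.43,0,-2.85])+.03;hi=np.array([3.08,2.2,2.44,4.57,2.65,2.85])-.03
def Rt(phi,tilt=90):
    z=np.array([np.cos(phi),np.sin(phi),0]);x=np.array([0,0,-1.]);M=np.c_[x,np.cross(z,x),z]
    return R.from_matrix(M)*ry(np.radians(90-tilt))
def ik(g,Rm,q0):
    t=np.array(g)+.019*Rm.apply([0,0,1])
    f=lambda q:np.concatenate([fk(q,P)[0]-t,.3*(fk(q,P)[1].inv()*Rm).as_rotvec()])
    r=least_squares(f,np.clip(q0,lo,hi),bounds=(lo,hi));return r.x,np.abs(r.fun).max()
E
python3 - <<'E'
from k import *
rng=np.random.default_rng(0)
for phi in range(-180,180,20):
    S=[]
    for k in range(8):
        q,e=ik([.51,-.141,.145],Rt(np.radians(phi)),rng.uniform(lo,hi))
        if e<1e-3 and not any(np.allclose(q,w,atol=.05) for w in S): S.append(q)
    for q in S:
        ok2=ik([.51,-.141,.30],Rt(np.radians(phi)),q); print(phi,q.round(2),"hi",ok2[0].round(2),ok2[1].round(4))
E
```

```text
-180 [-0.32  1.22  1.01 -0.49  2.42  1.19] hi [-0.32  1.02  1.04 -0.61  2.57  1.04] 0.0
-160 [-0.2   1.19  1.1  -0.75  2.26  1.04] hi [-0.2   0.98  1.13 -0.87  2.39  0.86] 0.0
-140 [-0.1   1.15  1.25 -0.95  2.06  1.  ] hi [-0.1   0.93  1.29 -1.04  2.16  0.81] 0.0
-120 [-0.02  1.11  1.45 -1.14  1.84  1.05] hi [-0.02  0.86  1.48 -1.2   1.92  0.84] 0.0
-100 [ 0.04  1.08  1.67 -1.37  1.65  1.19] hi [ 0.04  0.8   1.71 -1.4   1.7   0.95] 0.0
-60 [-0.03  1.15  2.14  4.16  1.65  1.69] hi [-0.03  0.75  2.19  4.17  1.46  1.39] 0.0
-40 [-0.25  1.3   2.35  3.64  2.02  1.8 ] hi [-0.25  0.8   2.41  3.6   1.64  1.6 ] 0.0021
20 [-1.09  1.2   2.24  1.7   1.61  1.27] hi [-1.09  0.76  2.3   1.7   1.56  1.65] 0.0
40 [-1.08  1.1   2.01  1.36  1.58  1.6 ] hi [-1.08  0.74  2.06  1.38  1.64  1.91] 0.0
60 [-1.01  1.08  1.77  1.1   1.7   1.83] hi [-1.01  0.78  1.81  1.15  1.82  2.07] 0.0
80 [-0.91  1.1   1.55  0.9   1.9   1.96] hi [-0.91  0.84  1.58  0.97  2.03  2.15] 0.0
100 [-0.8   1.13  1.34  0.71  2.11  1.99] hi [-0.8   0.9   1.37  0.81  2.26  2.16] 0.0
120 [-0.68  1.18  1.16  0.5   2.3   1.93] hi [-0.68  0.96  1.2   0.61  2.46  2.07] 0.0
140 [-0.56  1.21  1.04  0.22  2.45  1.74] hi [-0.56  1.    1.08  0.28  2.62  1.82] 0.0
160 [-0.44  1.23  0.99 -0.14  2.49  1.46] hi [-0.44  1.01  1.05 -0.18  2.62  1.41] 0.0082
```

```bash
cat > p.py <<'E'
from k import *
def plan(phi,g,N):
    R0=R.from_quat(s['tool_rot']);Rm=Rt(np.radians(phi));rv=(R0.inv()*Rm).as_rotvec();t=np.array(g)+.019*Rm.apply([0,0,1]);d=(t-s['tcp_pos'])
    q=np.array(s['q']);print(phi,"rv deg/row",np.degrees(rv)/N)
    for i in range(1,N+1):
        Ri=R0*R.from_rotvec(rv*i/N);sh=(R0*R.from_rotvec(rv*(i-1)/N)).inv().apply(d/N);qp=q;q,e=ik_t(s['tcp_pos']+d*i/N,Ri,q)
        print(i,sh.round(4),q.round(2),round(e,4),"dq",np.abs(q-qp).max().round(2),"head z",(s['tcp_pos']+d*i/N+Ri.apply([.11,0,-.019]))[2].round(3))
def ik_t(t,Rm,q0): return ik(t-.019*Rm.apply([0,0,1]),Rm,q0)
E
python3 - <<'E'
from p import *
for phi in(-130,-110): plan(phi,[.51,-.141,.30],16)
E
```

```text
-130 rv deg/row [ 5.49053721 -1.19257252  1.4492689 ]
1 [0.0091 0.0014 0.0033] [-0.3   0.01  2.02 -1.4   0.47 -0.  ] 0.0111 dq 0.18 head z 0.354
2 [0.0092 0.0014 0.003 ] [-0.21  0.06  1.99 -1.4   0.64  0.08] 0.0187 dq 0.17 head z 0.342
3 [0.0093 0.0015 0.0026] [-0.14  0.13  1.95 -1.4   0.8   0.16] 0.0235 dq 0.16 head z 0.331
4 [0.0094 0.0015 0.0023] [-0.08  0.2   1.92 -1.4   0.95  0.25] 0.0251 dq 0.15 head z 0.32
5 [0.0094 0.0014 0.002 ] [-0.04  0.27  1.89 -1.4   1.08  0.34] 0.0235 dq 0.13 head z 0.308
6 [0.0095 0.0014 0.0016] [-0.    0.34  1.86 -1.4   1.2   0.43] 0.0194 dq 0.12 head z 0.297
7 [0.0096 0.0013 0.0013] [ 0.02  0.42  1.84 -1.4   1.31  0.51] 0.0132 dq 0.1 head z 0.286
8 [0.0096 0.0011 0.001 ] [ 0.03  0.49  1.81 -1.4   1.4   0.58] 0.0057 dq 0.09 head z 0.275
9 [0.0097 0.001  0.0007] [ 0.03  0.55  1.78 -1.39  1.49  0.64] 0.0 dq 0.09 head z 0.264
10 [0.0097 0.0008 0.0004] [ 0.03  0.61  1.72 -1.35  1.57  0.66] 0.0 dq 0.09 head z 0.253
11 [0.0097 0.0006 0.0001] [ 0.02  0.66  1.67 -1.31  1.66  0.69] 0.0 dq 0.08 head z 0.242
12 [ 0.0097  0.0003 -0.0001] [ 0.01  0.71  1.61 -1.27 
[... 1212 characters left out ...]
4  0.47  1.83 -1.4   1.35  0.59] 0.0254 dq 0.08 head z 0.264
10 [0.0096 0.0012 0.0007] [ 0.04  0.53  1.81 -1.4   1.42  0.66] 0.0193 dq 0.08 head z 0.253
11 [0.0097 0.001  0.0003] [ 0.05  0.59  1.79 -1.4   1.49  0.72] 0.0127 dq 0.07 head z 0.242
12 [0.0097 0.0008 0.    ] [ 0.04  0.65  1.76 -1.4   1.56  0.78] 0.0059 dq 0.06 head z 0.231
13 [ 0.0097  0.0006 -0.0002] [ 0.04  0.7   1.74 -1.4   1.62  0.82] 0.0 dq 0.06 head z 0.221
14 [ 0.0097  0.0004 -0.0005] [ 0.03  0.75  1.69 -1.36  1.68  0.85] 0.0 dq 0.07 head z 0.21
15 [ 0.0097  0.0002 -0.0008] [ 0.02  0.79  1.64 -1.32  1.75  0.87] 0.0 dq 0.06 head z 0.2
16 [ 0.0097 -0.0001 -0.001 ] [ 0.02  0.83  1.59 -1.29  1.81  0.89] 0.0 dq 0.06 head z 0.19
```

```bash
python3 -m handwheel '[[[5.5,-1.2,1.45,0,0,0,0],[5.5,-1.2,1.45,0,0,0,0],[5.5,-1.2,1.45,0,0,0,0],[5.5,-1.2,1.45,0,0,0,0],[5.5,-1.2,1.45,0,0,0,0],[5.5,-1.2,1.45,0,0,0,0],[5.5,-1.2,1.45,0,0,0,0],[5.5,-1.2,1.45,0,0,0,0],[5.5,-1.2,1.45,0,0,0,0],[5.5,-1.2,1.45,0,0,0,0],[5.5,-1.2,1.45,0,0,0,0],[5.5,-1.2,1.45,0,0,0,0],[5.5,-1.2,1.45,0,0,0,0],[5.5,-1.2,1.45,0,0,0,0],[5.5,-1.2,1.45,0,0,0,0],[5.5,-1.2,1.45,0,0,0,0],[0,0,0,0,0,0,0]]]'
python3 - <<'E'
from p import *
print(s['q'].round(3));plan(-140,[.51,-.141,.30],10)
E
```

```text
t: 12.35
tcp_pos: [0.5047, -0.1776, 0.4669]
tool_rot: [-0.639, -0.305, 0.644, -0.289]
force: [-0.6, 0.7, -4.2]
finger_gap: 0.277
gripper_force: 89.3
[-0.09   0.691  1.285 -1.295  2.127  0.462]
-140 rv deg/row [ 0.96491602 -0.0109506   0.13797955]
1 [ 0.0167 -0.0019 -0.0012] [-0.09  0.71  1.29 -1.27  2.13  0.5 ] 0.0 dq 0.04 head z 0.34
2 [ 0.0167 -0.0019 -0.0012] [-0.09  0.74  1.29 -1.25  2.14  0.54] 0.0 dq 0.04 head z 0.324
3 [ 0.0167 -0.002  -0.0011] [-0.09  0.76  1.3  -1.22  2.14  0.57] 0.0 dq 0.04 head z 0.307
4 [ 0.0167 -0.0021 -0.0011] [-0.09  0.78  1.3  -1.19  2.15  0.61] 0.0 dq 0.04 head z 0.29
5 [ 0.0167 -0.0021 -0.0011] [-0.09  0.81  1.3  -1.17  2.15  0.64] 0.0 dq 0.04 head z 0.273
6 [ 0.0167 -0.0022 -0.001 ] [-0.1   0.83  1.3  -1.14  2.16  0.68] 0.0 dq 0.03 head z 0.257
7 [ 0.0167 -0.0022 -0.001 ] [-0.1   0.85  1.3  -1.12  2.16  0.71] 0.0 dq 0.03 head z 0.24
8 [ 0.0167 -0.0023 -0.001 ] [-0.1   0.88  1.3  -1.09  2.16  0.75] 0.0 dq 0.03 head z 0.223
9 [ 0.0167 -0.0023 -0.0009] [-0.1   0.9   1.29 -1.07  2.16  0.78] 0.0 dq 0.03 head z 0.207
10 [ 0.0167 -0.0024 -0.0009] [-0.1   0.93  1.29 -1.04  2.16  0.81] 0.0 dq 0.03 head z 0.19
```

```bash
python3 -m handwheel '[[[0.96,0,0.14,0.0167,-0.0019,-0.0012,0],[0.96,0,0.14,0.0167,-0.0019,-0.0012,0],[0.96,0,0.14,0.0167,-0.002,-0.0011,0],[0.96,0,0.14,0.0167,-0.0021,-0.0011,0],[0.96,0,0.14,0.0167,-0.0021,-0.0011,0],[0.96,0,0.14,0.0167,-0.0022,-0.001,0],[0.96,0,0.14,0.0167,-0.0022,-0.001,0],[0.96,0,0.14,0.0167,-0.0023,-0.001,0],[0.96,0,0.14,0.0167,-0.0023,-0.0009,0],[0.96,0,0.14,0.0167,-0.0024,-0.0009,0],[0,0,0,0,0,0,0],[0,0,0,0,0,0,0]]]'
python3 - <<'E'
from p import *
T=R.from_quat(s['tool_rot']);print(T.as_matrix().round(3),"grasp",s['tcp_pos']-.019*T.apply([0,0,1]))
im=np.hstack([snapshot("side")[60:300,150:350],snapshot("top")[100:340,150:350]])[:,:,::-1];cv2.imwrite("pics/up.png",cv2.resize(im,None,fx=2,fy=2))
E
```

```text
t: 13.85
tcp_pos: [0.4943, -0.1525, 0.3021]
tool_rot: [0.665, 0.241, -0.664, 0.243]
force: [1.0, -0.5, -3.4]
finger_gap: 0.278
gripper_force: 89.3
[[ 0.001  0.644 -0.765]
 [-0.002 -0.765 -0.644]
 [-1.     0.002  0.   ]] grasp [ 0.5088837  -0.14023117  0.30209667]
```

View pics/up.png

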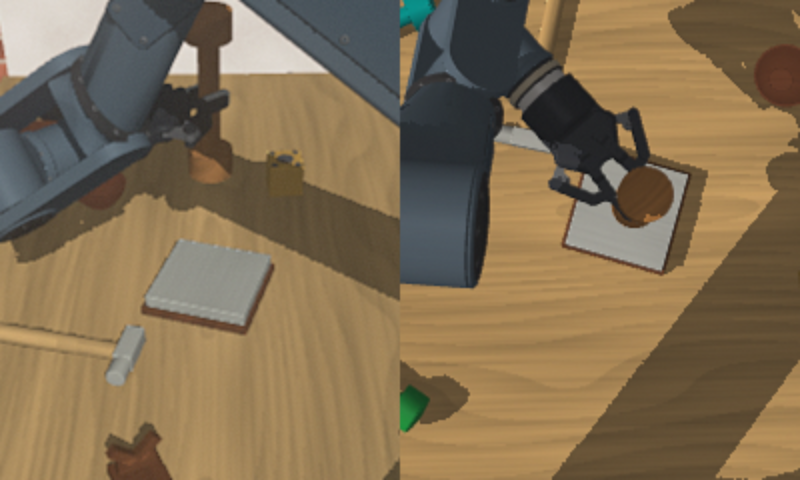

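The mallet is upright over the plate: the side view shows it vertical, with the gripped waist near (205,120). Lowering now.

```bash
python3 -m handwheel '[[[0,0,0,0.015,0,0,0],[0,0,0,0.02,0,0,0],[0,0,0,0.02,0,0,0],[0,0,0,0.02,0,0,0],[0,0,0,0.02,0,0,0],[0,0,0,0.02,0,0,0],[0,0,0,0.015,0,0,0],[0,0,0,0.01,0,0,0],[0,0,0,0.005,0,0,0],[0,0,0,0.004,0,0,0],[0,0,0,0,0,0,0],[0,0,0,0,0,0,0]]]'; python3 -m handwheel '[[[0,0,0,0.003,0,0,0],[0,0,0,0,0,0,0],[0,0,0,0,0,0,0]]]';python3 -m handwheel '[[[0,0,0,0.003,0,0,0],[0,0,0,0,0,0,0],[0,0,0,0,0,0,0]]]'
```

```text
t: 15.45
tcp_pos: [0.4945, -0.1526, 0.1533]
tool_rot: [0.665, 0.241, -0.664, 0.243]
force: [0.5, -1.0, -3.5]
finger_gap: 0.272
gripper_force: 89.3
t: 15.82
tcp_pos: [0.4943, -0.1526, 0.1498]
tool_rot: [0.664, 0.242, -0.664, 0.243]
force: [-0.5, 0.5, -3.6]
finger_gap: 0.274
gripper_force: 89.3
t: 16.2
tcp_pos: [0.4943, -0.1526, 0.1467]
tool_rot: [0.664, 0.242, -0.664, 0.243]
force: [0.7, 0.1, -4.0]
finger_gap: 0.274
gripper_force: 89.3
```

```bash
for i in 1 2; do python3 -m handwheel '[[[0,0,0,0.002,0,0,0],[0,0,0,0,0,0,0],[0,0,0,0,0,0,0]]]' | grep -E "tcp|^force"; done
python3 - <<'E'
from h import *
im=snapshot("side")[:,:,::-1][140:290,190:330];cv2.imwrite("pics/near.png",cv2.resize(im,None,fx=4,fy=4))
E
```

```text
tcp_pos: [0.4943, -0.1526, 0.1448]
force: [0.2, 0.9, -3.6]
tcp_pos: [0.4943, -0.1526, 0.1428]
force: [0.2, -0.8, -3.5]
```

View pics/near.png

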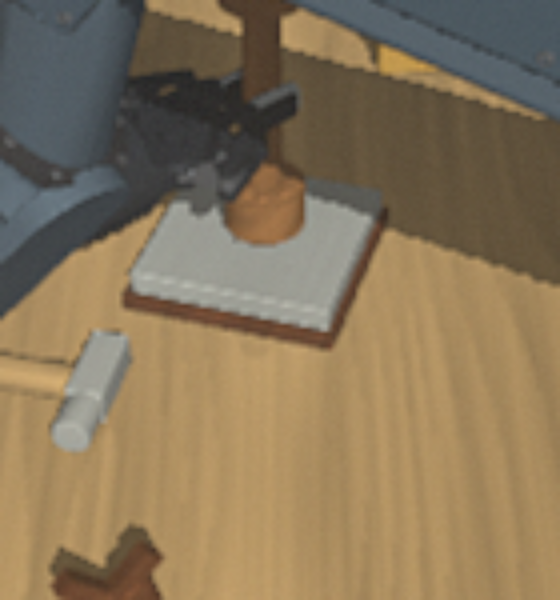

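The head is just above the middle of the plate, near crop position (265,225). I'll step down until it touches.

```bash
for i in 1 2 3 ; do python3 -m handwheel '[[[0,0,0,0.0015,0,0,0],[0,0,0,0,0,0,0],[0,0,0,0,0,0,0]]]' | grep -E "tcp|^force"; done
```

```text
tcp_pos: [0.4943, -0.1526, 0.1413]
force: [-0.5, 0.6, -3.5]
tcp_pos: [0.4943, -0.1526, 0.1398]
force: [0.0, -0.7, -3.8]
tcp_pos: [0.4944, -0.1526, 0.1384]
force: [-0.1, 0.3, -3.3]
```

```bash
for i in 1 2 3 ; do python3 -m handwheel '[[[0,0,0,0.001,0,0,0],[0,0,0,0,0,0,0],[0,0,0,0,0,0,0]]]' | grep -E "tcp|^force"; done
```

```text
tcp_pos: [0.4944, -0.1526, 0.1382]
force: [-0.1, 0.5, 2.1]
tcp_pos: [0.4943, -0.1525, 0.1382]
force: [-0.2, -0.5, 5.8]
tcp_pos: [0.4944, -0.1523, 0.1382]
force: [1.0, 0.9, 7.9]
```

```bash
python3 -m handwheel '[[[0,0,0,-0.002,0,0,0],[0,0,0,0,0,0,0],[0,0,0,0,0,0,0],[0,0,0,0,0,0,0.35],[0,0,0,0,0,0,0.4],[0,0,0,0,0,0,0.5],[0,0,0,0,0,0,0.7],[0,0,0,0,0,0,1],[0,0,0,0,0,0,1],[0,0,0,0,0,0,1],[0,0,0,0,0,0,1],[0,0,0,0,0,0,1]]]' 20
python3 - <<'E'
from h import *
im=np.hstack([snapshot("side")[100:290,190:330],snapshot("top")[100:290,190:330]])[:,:,::-1];cv2.imwrite("pics/open.png",cv2.resize(im,None,fx=2.8,fy=2.8))
E
```

```text
t: 20.75
tcp_pos: [0.4943, -0.1526, 0.1373]
tool_rot: [0.665, 0.242, -0.664, 0.243]
force: [1.1, 0.2, 0.1]
finger_gap: 1.0
gripper_force: 0.0
```

View pics/open.png

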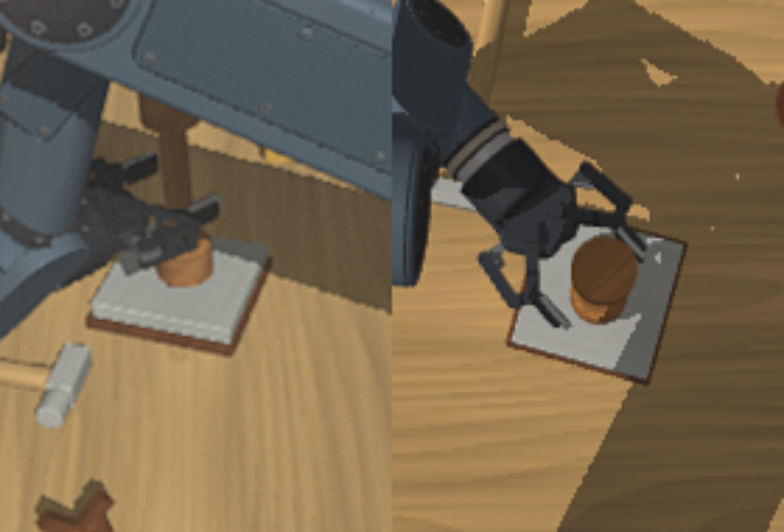

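It stands on its own between the open fingers. I'll back straight out.

```bash
python3 -m handwheel '[[[0,0,0,0,0,-0.006,1],[0,0,0,0,0,-0.01,1],[0,0,0,0,0,-0.01,1],[0,0,0,0,0,-0.01,1],[0,0,0,0,0,-0.01,1],[0,0,0,0,0,-0.01,1],[0,0,0,0,0,-0.01,1],[0,0,0,0,0,-0.01,1],[0,0,0,0,0,-0.01,1],[0,0,0,0,0,-0.01,1],[0,0,0,0,0,-0.006,1],[0,0,0,0,0,0,1],[0,0,0,0,0,0,1],[0,0,0,0,0,0,1],[0,0,0,0,0,0,1],[0,0,0,0,0,0,1],[0,0,0,0,0,0,1],[0,0,0,0,0,0,1],[0,0,0,0,0,0,1],[0,0,0,0,0,0,1]]]'
python3 - <<'E'
from h import *
im=np.hstack([snapshot("side")[100:290,190:330],snapshot("top")[100:290,190:330]])[:,:,::-1];cv2.imwrite("pics/fin.png",cv2.resize(im,None,fx=2.8,fy=2.8))
E
```

```text
t: 23.35
tcp_pos: [0.5724, -0.087, 0.1373]
tool_rot: [0.665, 0.242, -0.664, 0.243]
force: [0.6, 0.3, 0.5]
finger_gap: 1.0
gripper_force: 0.0
```

View pics/fin.png

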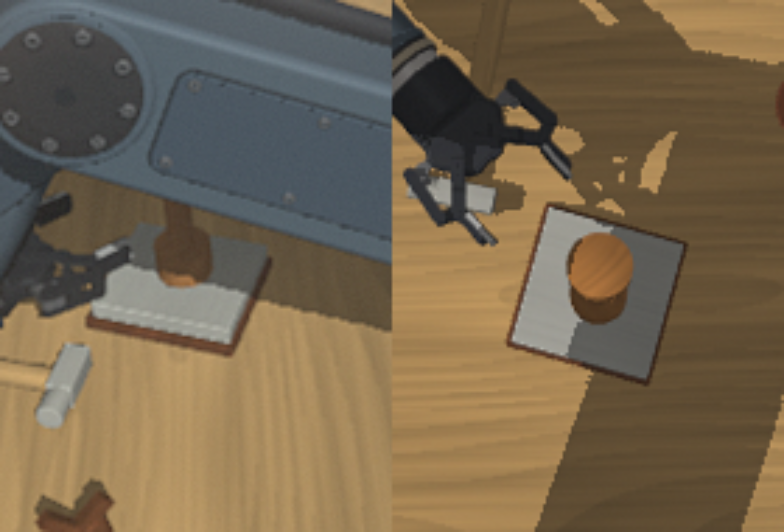

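The mallet stands free and upright at the plate's centre, and the gripper is clear. I'll let it settle, then hand in.

```bash
python3 -m handwheel '[[[0,0,0,0,0,0,1],[0,0,0,0,0,0,1],[0,0,0,0,0,0,1],[0,0,0,0,0,0,1],[0,0,0,0,0,0,1],[0,0,0,0,0,0,1],[0,0,0,0,0,0,1],[0,0,0,0,0,0,1],[0,0,0,0,0,0,1],[0,0,0,0,0,0,1],[0,0,0,0,0,0,1],[0,0,0,0,0,0,1],[0,0,0,0,0,0,1],[0,0,0,0,0,0,1],[0,0,0,0,0,0,1],[0,0,0,0,0,0,1]]]' && python3 -c "
from station import *
print(sign_off())"
```

```text
t: 25.45
tcp_pos: [0.5724, -0.087, 0.1373]
tool_rot: [0.665, 0.242, -0.664, 0.243]
force: [0.1, 0.4, 0.0]
finger_gap: 0.998
gripper_force: 0.0
the job is handed in; nothing more can be done
None
```

The mallet was standing by itself on its heavy head near the middle of the steel plate when I handed the job in at about 25 s of the 53 s allowed; the sign-off gave no verdict.

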